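# Shim the rocking bench grinder

## Task

The bench grinder rocks because its front right screw foot has seized too short and hangs clear of the bench. Slide the flat wooden packer under that foot from the grinder's front and let go of it, then slide the wooden wedge in on top of the packer, thin end first, until the foot bears firmly on it and the grinder no longer rocks, but without jacking the grinder up off its other feet. Leave both in place with the grinder where it stands, and do not disturb the tape measure or the wrench.

Things in the scene. Friction and masses are not known exactly. Their poses are not given: they have to be found in the camera images.
- grinder: Grey two-wheel bench grinder, 3.2 kg, 175 mm high. Origin on the bench plane under the middle of its base, z up; its front (switch, tool rests) faces its own -x, its right seen from the robot is -y. Screw feet with pads 36 (x) by 40 (y) by 10 mm centred at x = +-65, y = +-80 mm. It stands level on three of them, heaviest at the rear left; about 10 N up or down at the short foot would tip it.
- base_front (a point): Middle of the top front edge of the grinder's base, a plate 170 (x) by 200 (y) mm, underside 26 and top 46 mm above the bench; the pads end 2 mm inside its front edge. Above the base all stays at least 20 mm behind this edge (foremost the tool rests, 108 to 112 mm high).
- foot_pad (a point): Centre of the underside of the short foot's pad (36 by 40 by 10 mm, sides along the grinder's axes) at the front right, x = -65, y = -80 mm from the grinder's origin. Its height is the free gap over the bench, 10.5 to 13.5 mm, different each time.
- packer: Flat strip of plain light wood, 140 (its x) by 34 (y) by 6 mm thick, 60 g, lying flat. Origin at the centre of its underside; both ends alike. Packer and wedge lie one to the left and one to the right in front of the grinder; which is where varies.
- wedge: Tapered shim of the same wood, 130 (its x) by 40 (y) mm, 50 g, flat underneath: 12.4 mm thick at its tail (-x end), sloping evenly to 2 mm at its thin end (+x). Origin at the centre of its underside. On the packer it slides freely until its top meets the pad's front edge, then the push rises within a few mm; 4 to 6 N makes the foot bear, and it stays put when let go.
- wedge_tip (a point): Middle of the thin end of the wedge, on its underside (65 mm along +x from the wedge's origin).
- tape_measure: Bystander: yellow tape measure, 37 by 88 by 62 mm, standing to the right of the grinder. Origin at the centre of its underside.
- wrench: Bystander: grey adjustable wrench, 49 by 228 by 18 mm, lying to the left. Origin at the centre of its underside.
Mind the look-alikes: they are no part of the job. What is shaped like the packer but black is not meant. What is shaped like the wedge but pink is not meant.

How it is judged (in metres and radians):
On the way:
1. the packer lies flat on the bench under the short foot, along the grinder's front-to-back line, and is let go (x of foot_pad in the frame of packer between -0.05 and 0.05 m and y of foot_pad in the frame of packer between -0.015 and 0.015 m and height (world z) of packer below 0.003 m and angle between packer's own z axis and vertical below 0.04 rad and angle between the x axis of packer and the x axis of grinder, either way round below 0.3 rad and contact force between the fingers and packer below 0.1 N and linear speed of packer below 0.01 m/s), for 0.2 s.
At the end, for the whole second after the job is handed in: Packer flat on the bench under the short foot (centre within 50 mm lengthwise, 15 mm sideways); wedge on it, within 18 mm sideways, thin end past the foot's middle; both along the grinder within 0.3 rad; wedge bears with over 0.5 N; grinder level to 0.007 rad, moved under 30 mm; all at rest (x of foot_pad in the frame of packer between -0.05 and 0.05 m and y of foot_pad in the frame of packer between -0.015 and 0.015 m and height (world z) of packer below 0.003 m and angle between packer's own z axis and vertical below 0.04 rad and angle between the x axis of each of packer, wedge and the x axis of grinder, either way round below 0.3 rad and x of foot_pad in the frame of wedge between -0.04 and 0.058 m and y of foot_pad in the frame of wedge between -0.018 and 0.018 m and x of wedge_tip in the frame of grinder above -0.065 m and height (world z) of wedge_tip above 0.004 m and contact force between wedge and grinder above 0.5 N and contact force between wedge and packer above 0.5 N and angle between grinder's own z axis and vertical below 0.007 rad and distance of grinder from where it was at the start of the episode below 0.03 m and linear speed of each of wedge, grinder below 0.01 m/s); the robot touches nothing.
It fails at once if the tape measure is pushed more than 30 mm (distance of tape_measure from where it was at the start of the episode above 0.03 m).
It fails at once if the wrench is pushed more than 30 mm (distance of wrench from where it was at the start of the episode above 0.03 m).
It fails at once if the grinder is tipped by more than 0.06 rad (angle between grinder's own z axis and vertical above 0.06 rad).
It also fails if it takes over 72 s, if anything falls off the work surface, if the arm or the gripper's body presses on something with over 40 N, if the wrist force passes 120 N, or if a joint passes its speed limit or range.

## Robot

A 6-joint arm with a two-finger parallel gripper is mounted at the origin on a cart in front of the work surface, level with it; the furniture and walls round the work are solid. World frame = base frame: x ahead of the robot, y to its left, z up, the work surface at z = 0. Lengths are in mm, angles in rad, forces in N, time in s.
With the tool pointing down it reaches from about 325 to 775 mm from the base axis. Payload 9.3 kg.
Tool frame: the origin (TCP) lies at the very end of the fingers, on their centre line; the grasp point (between the pads) lies arm.pinch_z behind it (arm.pinch_z is the distance from the TCP to the grasp point, in mm); z points along the fingers, y is the line along which they close (so a half turn about z gives the same grasp; the last joint's range is limited). The gripper opens to 85 mm and grips with 20 to 120 N. Pads are 22 mm wide; open, the fingers measure 114 mm over their backs; the gripper's body (76 mm by 85 mm) begins 54 mm behind the grasp point. The pads swing forward as they close: fully open they stand 13 mm farther back than shut.
Start: joints at [-1.282, 0.259, 0.021, 1.334, 0, 1.418], TCP at [235.155, -497.191, 231.279] pointing down, gripper open.
Joint ranges: [-3.04, 3.04], [-0.91, 1.82], [-1.04, 1.36], [-1.92, 1.95], [-1.52, 1.45], [-3.14, 3.14]. Speed limits (rad/s): [2.22, 2.22, 2.79, 3.14, 3.14, 3.14].

## Interface

Orientations are given as a unit quaternion [w, x, y, z].
In Python, from workcell import arm gives the robot as it stands.
- The arm moves only by the tool drive_tool, never from a script. Its argument "deltas" is a list of rows, each an object with "claw": the finger opening in mm, from 0 to 85.4; "xyz": the shift along the tool's x, y, z in mm, a list of three; "delta_rot": the turn, a rotation vector about the tool's x, y, z in rad, a list of three. In form: [{"claw": claw, "xyz": [dx, dy, dz], "delta_rot": [ax, ay, az]}, ...]. A call has 1 to 12 rows; each row shifts and turns the commanded pose from where the row before left it, along the tool's axes as they then stand; what a row does not reach is not made up. A row lasts 1/8 s, in which the tool goes at most 62.5 mm and 10.7 degrees, less where a joint would pass 70% of its speed; a pose out of reach is approached as far as the arm can. A call is refused whole if a number of a shift passes 62.5 or a number of a turn 0.188, either way. A call with a gripper value outside its range is refused whole. The fingers move at their own pace and stop on an object; the grip force is fixed at half the most. Time passes only in rows, so rows that do not move let the fingers close. It gives the time, the measured TCP pose, the force, the opening and the grip force at its end, in the units of the state.
- arm.observe(): the state, without advancing time (a new reading comes with each control period).
- arm.snapshot(name): name is "scene" or "side" or "wrist"; returns a dict with "img" (480x640x3 uint8, blue, green, red), "fovy" (degrees; the focal length in pixels is half the picture's height over the tangent of half this angle, whatever the lens; pixels are square), "cx", "cy" (the principal point, pixels), "k1" (the pictures are not rectified: a ray, as slopes to the right and down, at radius r is drawn at 1 + k1 r^2 times it, then the intrinsics apply), "position" and "attitude" of the camera in the world; the wrist camera has in their place "hand_eye" (4x4, takes a point from camera to tool coordinates, whose origin is the TCP and whose axes are the flange's). Camera axes: x right, y down, z forward; pixel columns grow to the right and rows downward; lengths in mm; the calibration is good to about 2 mm. A picture is of the moment at which its call begins: read the wrist's pose just before it. There is no depth.
- arm.close_job(): hands the job in; it is judged then, once.
The state is a dict: "time_s": time; "joint_pos": joint angles; "joint_velocities": joint speeds; "effort": joint torques, N m; "eef_pos": TCP position; "tool_rot": TCP orientation; "force": force on the tool from outside, world axes, zero at the start; "ft_torque": the same for the moment, N m; "width": finger opening in mm; "grasp_force": force on a finger pad.
Only numpy, scipy, OpenCV 4.12 (cv2) and the standard library are available. Lean on these libraries where they do the work, as an engineer would, in place of code of your own. Each camera call takes 0.05 s, during which the arm holds its last target. There are 200 camera calls.

## Working session

There is one attempt and no reset: what is moved stays moved. The work goes in short steps, Python scripts to look and compute and a tool call to move; the robot and the scene stay as the last step left them, time stands still between calls to the robot, and variables do not carry over. Pictures are saved under pics/ and viewed, at most 10 in all, crops included, and the job is handed in when it is done.

Besides the shell and the picture viewer there is one more tool, called after "Call:" by a JSON object that holds its "api" and its "payload". drive_tool: Moves the arm, as the interface text tells. Its arguments: {"type":"object","properties":{"deltas":{"type":"array","items":{"type":"object","properties":{"claw":{"type":"number"},"xyz":{"type":"array","items":{"type":"number"}},"delta_rot":{"type":"array","items":{"type":"number"}}}}}},"required":["deltas"]}

```bash
mkdir -p pics; cat > h.py <<'E'
from workcell import arm
import numpy as np, cv2
from scipy.spatial.transform import Rotation as R
def rot(q): return R.from_quat([q[1],q[2],q[3],q[0]]).as_matrix()
def cam(name):
    o=arm.observe(); s=arm.snapshot(name)
    if 'hand_eye' in s:
        H=np.array(s['hand_eye']); T=np.eye(4); T[:3,:3]=rot(o['tool_rot']); T[:3,3]=o['eef_pos']; P=T@H
        s['R'],s['p']=P[:3,:3],P[:3,3]
    else: 
        a=np.array(s['attitude']); s['R']=rot(a) if a.size==4 else a; s['p']=np.array(s['position'])
    s['f']=240/np.tan(np.radians(s['fovy'])/2); return s
def pix2w(s,u,v,z):
    K=np.array([[s['f'],0,s['cx']],[0,s['f'],s['cy']],[0,0,1]])
    d=np.array([(u-s['cx'])/s['f'],(v-s['cy'])/s['f']]); x=d.copy()
    for _ in range(30): x=d/(1+s['k1']*(x@x))
    r=s['R']@np.array([*x,1]); return s['p']+r*(z-s['p'][2])/r[2]
def w2pix(s,P):
    c=s['R'].T@(np.array(P)-s['p']); x=c[:2]/c[2]; x=x*(1+s['k1']*(x@x)); return x*s['f']+[s['cx'],s['cy']]
E
python3 - <<'E'
from h import *
import pickle
print(arm.pinch_z, arm.observe())
for n in ("scene","side"):
    s=cam(n); cv2.imwrite(f'pics/{n}.png',s['img']); pickle.dump(s,open(n+'.pkl','wb'))
    print(n,s['p'],s['R'].round(2).tolist(),s['f'],s['k1'],s['cx'],s['cy'])
E
```

```text
18.700000000000003 {'time_s': 0.0, 'joint_pos': array([-1.28158630e+00,  2.59201284e-01,  2.07440380e-02,  1.33370784e+00,
       -3.07557263e-05,  1.41826239e+00]), 'joint_velocities': array([-0.00250617, -0.00029354,  0.00066094,  0.0014316 , -0.00038867,
       -0.00015248]), 'effort': array([-1.78726435e-05, -5.55645525e+01,  3.44534683e+01,  1.38207569e-02,
       -2.26592665e-04, -1.14568945e-05]), 'eef_pos': array([ 235.07022269, -496.91131683,  230.65425936]), 'tool_rot': array([-6.81731049e-04,  9.75706555e-01,  2.19080463e-01, -6.20746632e-05]), 'force': array([ 0.01065918, -0.48734798, -0.37368945]), 'ft_torque': array([0.03205778, 0.00626853, 0.01591088]), 'grasp_force': 0.0, 'width': 85.70146233744991}
scene [ -124.4204834  -1019.57145001  1008.86631209] [[0.84, -0.33, 0.43], [-0.55, -0.5, 0.67], [-0.01, -0.8, -0.6]] 491.1361683237207 -0.0271251352954481 323.1905322880523 240.51626169079475
side [  80.70344499 1143.94521409 1198.0765097 ] [[-0.92, -0.27, 0.29], [-0.4, 0.62, -0.67], [0.0, -0.73, -0.68]] 561.2468501764907 -0.0026726566979894304 321.4533226951023 241.77259661411057
```

View pics/scene.png

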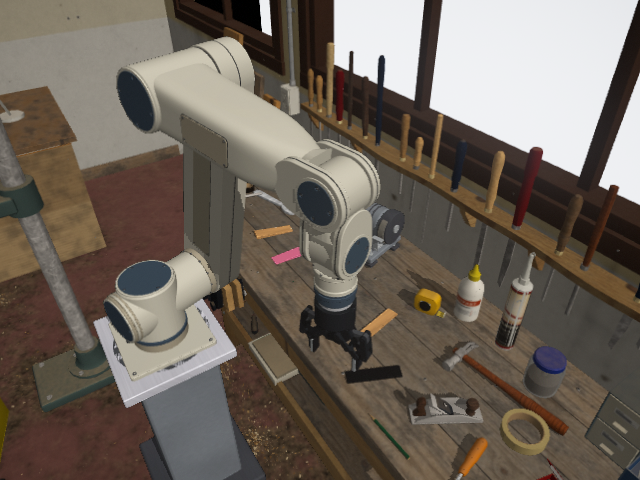

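View pics/side.png

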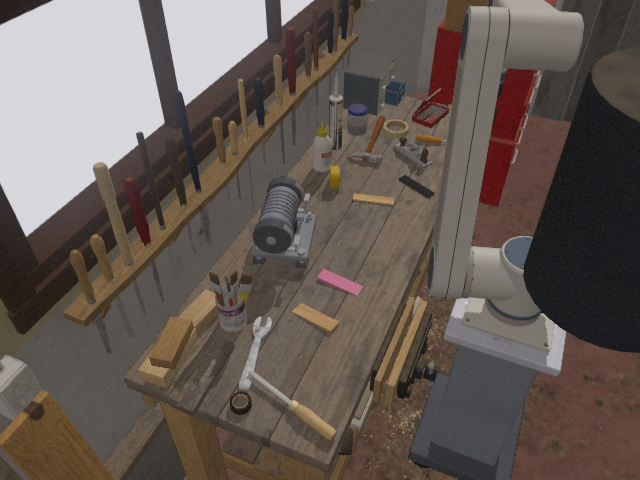

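Side view: grinder at about (285,230), one plain piece at (315,318), the other at (374,200), pink decoy (340,282), black decoy (416,186), tape (335,178), wrench (257,350). Next I enlarge the key spots.

```bash
python3 - <<'E'
from h import *
import pickle
s=pickle.load(open('side.pkl','rb'))
i=s['img']
a=cv2.resize(i[290:345,280:355],None,fx=5.3,fy=5.3,interpolation=2)   # wedge left
b=cv2.resize(i[180:220,338:413],None,fx=5.3,fy=5.3,interpolation=2)
c=cv2.resize(i[170:280,245:325],None,fx=5,fy=5,interpolation=2)
H=np.zeros((600,800,3),np.uint8)
H[:a.shape[0],:a.shape[1]]=a[:,:400]; H[300:300+b.shape[0],:b.shape[1]]=b[:,:400]; H[:c.shape[0],400:400+c.shape[1]]=c[:600]
cv2.imwrite('pics/crop1.png',H)
print(a.shape,b.shape,c.shape)
for n,u,v in [('Lcen',315,318),('Rcen',374,200),('tape',335,187),('wr',257,350),('pink',340,282),('grbase',283,262)]: print(n,pix2w(s,u,v,0).round())
E
```

```text
(292, 398, 3) (212, 398, 3) (550, 400, 3)
Lcen [487. 252.   0.]
Rcen [ 512. -298.    0.]
tape [ 662. -312.    0.]
wr [582. 409.   0.]
pink [475. 100.   0.]
grbase [663.  93.   0.]
```

View pics/crop1.png

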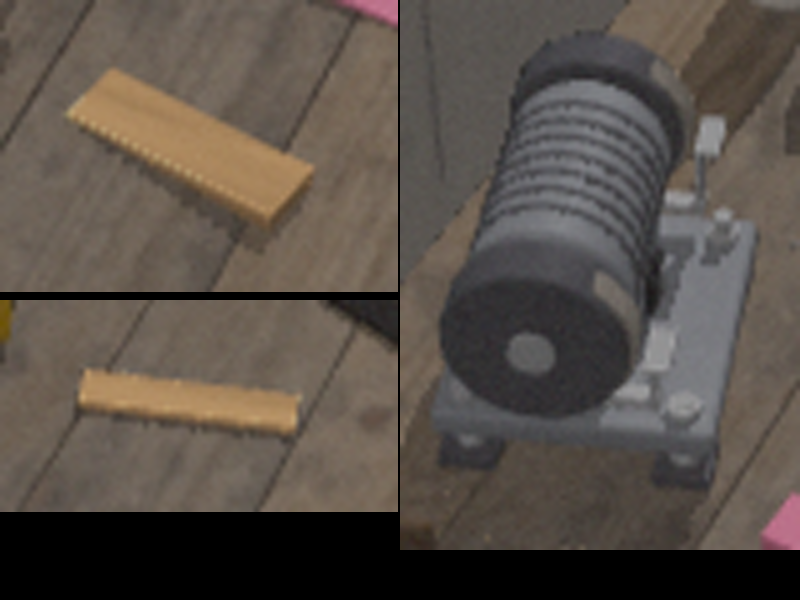

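Top left is the wedge (visible thick end lower right, so the tail faces the robot), bottom left the packer, right the grinder with base top corners at about crop (755,225) and (717,433).

```bash
python3 - <<'E'
from h import *
import pickle
s=pickle.load(open('side.pkl','rb'))
A=lambda x,y:(280+x/5.3,290+y/5.3); B=lambda x,y:(338+x/5.3,180+(y-300)/5.3); C=lambda x,y:(245+(x-400)/5,170+y/5)
for n,p,z in [('w tailR',A(313,170),12.4),('w tailL',A(266,208),12.4),('w tipR',A(112,68),2),('w tipL',A(67,115),1),
 ('p far',B(83,370),6),('p robR',B(300,395),6),('p robL low',B(296,433),0),('p farL low',B(80,409),0),
 ('g FR',C(755,225),46),('g FL',C(717,434),46),('g FL pad bottom front',C(712,487),0),('g RL',C(436,420),46)]:
    print(n,pix2w(s,*p,z).round(1))
E
```

```text
w tailR [417.8 248.1  12.4]
w tailL [430.2 279.9  12.4]
w tipR [543.9 219.3   2. ]
w tipL [552.2 257.    1. ]
p far [ 586.6 -298.     6. ]
p robR [ 449.7 -329.7    6. ]
p robL low [ 441.8 -299.1    0. ]
p farL low [ 576.3 -266.8    0. ]
g FR [638.8 -97.3  46. ]
g FL [582.4  84.4  46. ]
g FL pad bottom front [586.4  84.4   0. ]
g RL [738.7 140.   46. ]
```

Call:
{"api": "drive_tool", "payload": {"deltas": [{"claw": 85, "xyz": [42, -17, -4], "delta_rot": [0, 0, 0]}, {"claw": 85, "xyz": [42, -17, -4], "delta_rot": [0, 0, 0]}, {"claw": 85, "xyz": [42, -17, -4], "delta_rot": [0, 0, 0]}, {"claw": 85, "xyz": [42, -17, -4], "delta_rot": [0, 0, 0]}, {"claw": 85, "xyz": [42, -17, -4], "delta_rot": [0, 0, 0]}, {"claw": 85, "xyz": [42, -17, -4], "delta_rot": [0, 0, 0]}, {"claw": 85, "xyz": [42, -17, -4], "delta_rot": [0, 0, 0]}, {"claw": 85, "xyz": [42, -17, -4], "delta_rot": [0, 0, 0]}, {"claw": 70, "xyz": [0, 0, 0], "delta_rot": [0, 0, 0.107]}, {"claw": 70, "xyz": [0, 0, 0], "delta_rot": [0, 0, 0.107]}, {"claw": 70, "xyz": [0, 0, 0], "delta_rot": [0, 0, 0]}]}}

```text
time_s: 1.48
eef_pos: [480.7, -230.3, 263.0]
tool_rot: [-0.0, 0.993, 0.114, -0.0]
force: [-0.4, 0.1, 0.0]
width: 69.8
grasp_force: 0.0
```

```bash
python3 - <<'E'
from h import *
import pickle
s=cam('wrist'); cv2.imwrite('pics/w1.png',s['img']); pickle.dump(s,open('w1.pkl','wb'))
print(s['p'],s['R'].round(2).tolist(),s['f'],s['hand_eye'])
for P in [(513,-298,6),(640,-97,46),(652,-72,12)]: print(w2pix(s,P))
E
```

```text
[ 557.6202426  -211.79640116  405.37307854] [[0.23, -0.93, -0.3], [-0.97, -0.22, -0.07], [0.0, 0.31, -0.95]] 340.3917943392921 [[ 8.16483900e-04 -9.50684848e-01 -3.10157464e-01  7.90110478e+01]
 [ 9.99999255e-01  4.94932743e-04  1.11542772e-03 -6.80562332e-01]
 [-9.06913149e-04 -3.10158144e-01  9.50684545e-01 -1.42458755e+02]
 [ 0.00000000e+00  0.00000000e+00  0.00000000e+00  1.00000000e+00]]
[383.54708808 187.21956   ]
[220.16342021  11.74035189]
[206.98999941   3.78989629]
```

View pics/w1.png

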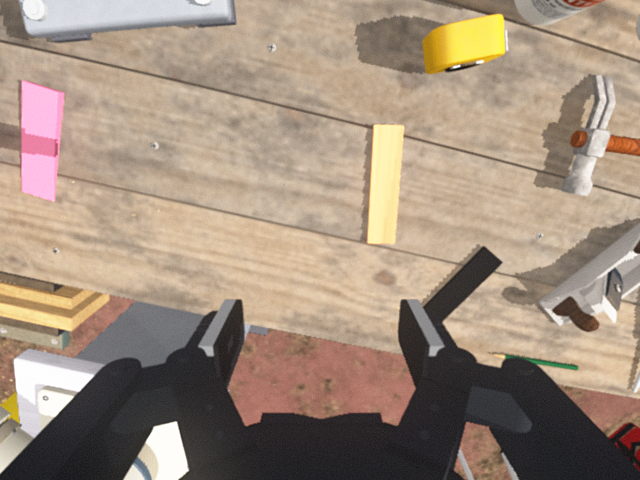

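Wrist view: packer corners (373,125),(404,126),(397,244),(367,242); grinder base front edge runs about (28,35) to (235,20).

```bash
python3 - <<'E'
from h import *
import pickle
s=pickle.load(open('w1.pkl','rb'))
q=[pix2w(s,*p,6) for p in [(373,125),(404,125),(397,244),(367,243)]]
print(np.round(q,1)); c=np.mean(q,0); d=(q[0]+q[1]-q[2]-q[3]); print('pk',c.round(1),np.arctan2(d[1],d[0]),np.linalg.norm(d)/2)
g=cv2.resize(s['img'][0:60,0:260],None,fx=3,fy=3,interpolation=2); cv2.imwrite('pics/g1.png',g)
E
```

```text
[[ 577.2 -267.     6. ]
 [ 585.2 -300.8    6. ]
 [ 449.2 -334.2    6. ]
 [ 442.  -297.5    6. ]]
pk [ 513.4 -299.9    6. ] 0.23137575416858383 139.30890502115014
```

View pics/g1.png

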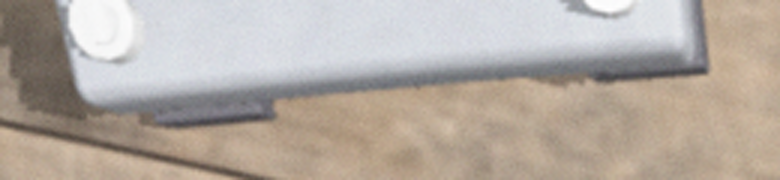

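```bash
python3 - <<'E'
from h import *
import pickle
s=pickle.load(open('w1.pkl','rb'))
R=[pix2w(s,u/3,v/3,12) for u,v in [(595,79),(708,72)]]; L=[pix2w(s,u/3,v/3,0) for u,v in [(158,125),(273,117)]]
print(np.round(R,1),np.round(L,1))
d=np.mean(L,0)-np.mean(R,0); print(np.linalg.norm(d[:2]),'yaw',np.arctan2(-d[0],d[1]))
y=np.arctan2(-d[0],d[1]); m=np.mean(R,0)[:2]; X=np.array([np.cos(y),np.sin(y)])
print('foot',m+18*X,'edge',m-2*X)
E
```

```text
[[ 629.8  -66.2   12. ]
 [ 640.3 -103.7   12. ]] [[584.7  93.    0. ]
 [595.8  51.    0. ]]
163.17581871734964 yaw 0.2782794997661175
foot [652.37597184 -79.99881814] edge [633.14538213 -85.49285302]
```

Call:
{"api": "drive_tool", "payload": {"deltas": [{"claw": 62, "xyz": [-13, 25, 25], "delta_rot": [0, 0, 0]}, {"claw": 62, "xyz": [-13, 25, 50], "delta_rot": [0, 0, 0]}, {"claw": 62, "xyz": [-13, 25, 50], "delta_rot": [0, 0, 0]}, {"claw": 62, "xyz": [0, 0, 50], "delta_rot": [0, 0, 0]}, {"claw": 62, "xyz": [0, 0, 40], "delta_rot": [0, 0, 0]}, {"claw": 62, "xyz": [0, 0, 20], "delta_rot": [0, 0, 0]}, {"claw": 62, "xyz": [0, 0, 10], "delta_rot": [0, 0, 0]}, {"claw": 62, "xyz": [0, 0, 8], "delta_rot": [0, 0, 0]}, {"claw": 62, "xyz": [0, 0, 0], "delta_rot": [0, 0, 0]}, {"claw": 62, "xyz": [0, 0, 0], "delta_rot": [0, 0, 0]}]}}

```text
time_s: 2.78
eef_pos: [460.1, -312.8, 11.0]
tool_rot: [0.0, 0.994, 0.114, 0.0]
force: [0.8, -0.4, 0.5]
width: 62.2
grasp_force: 0.0
```

Call:
{"api": "drive_tool", "payload": {"deltas": [{"claw": 62, "xyz": [0, 0, 8], "delta_rot": [0, 0, 0]}, {"claw": 62, "xyz": [0, 0, 2], "delta_rot": [0, 0, 0]}, {"claw": 45, "xyz": [0, 0, 0], "delta_rot": [0, 0, 0]}, {"claw": 20, "xyz": [0, 0, 0], "delta_rot": [0, 0, 0]}, {"claw": 20, "xyz": [0, 0, 0], "delta_rot": [0, 0, 0]}, {"claw": 20, "xyz": [0, 0, 0], "delta_rot": [0, 0, 0]}, {"claw": 20, "xyz": [0, 0, 0], "delta_rot": [0, 0, 0]}, {"claw": 20, "xyz": [0, 0, 0], "delta_rot": [0, 0, 0]}]}}

```text
time_s: 3.78
eef_pos: [459.8, -312.5, 0.7]
tool_rot: [0.0, 0.994, 0.114, 0.0]
force: [-1.0, 1.7, 5.3]
width: 31.6
grasp_force: 59.7
```

Call:
{"api": "drive_tool", "payload": {"deltas": [{"claw": 20, "xyz": [0, 0, -20], "delta_rot": [0, 0, 0]}, {"claw": 20, "xyz": [0, 0, -40], "delta_rot": [0, 0, 0]}, {"claw": 20, "xyz": [11, -25, -40], "delta_rot": [0, 0, 0]}, {"claw": 20, "xyz": [11, -30, -40], "delta_rot": [0, 0, 0]}, {"claw": 20, "xyz": [11, -30, -30], "delta_rot": [0, 0, 0]}, {"claw": 20, "xyz": [11, -30, 0], "delta_rot": [0, 0, 0]}, {"claw": 20, "xyz": [11, -30, 0], "delta_rot": [0, 0, 0]}, {"claw": 20, "xyz": [12, -30, 0], "delta_rot": [0, 0, 0]}, {"claw": 20, "xyz": [0, 0, 0], "delta_rot": [0, 0, -0.051]}, {"claw": 20, "xyz": [0, 0, 0], "delta_rot": [0, 0, 0]}, {"claw": 20, "xyz": [0, 0, 0], "delta_rot": [0, 0, 0]}]}}

```text
time_s: 5.15
eef_pos: [485.4, -127.1, 170.1]
tool_rot: [-0.0, 0.99, 0.138, -0.0]
force: [0.2, -0.3, -0.5]
width: 32.0
grasp_force: 59.7
```

```bash
python3 - <<'E'
from h import *
import pickle
s=cam('wrist'); cv2.imwrite('pics/w2.png',s['img']); pickle.dump(s,open('w2.pkl','wb'))
for P in [(652,-78,12),(633,-83,46)]: print(w2pix(s,P))
E
```

```text
[319.45526521   2.83464595]
[318.73413161  17.5557768 ]
```

View pics/w2.png

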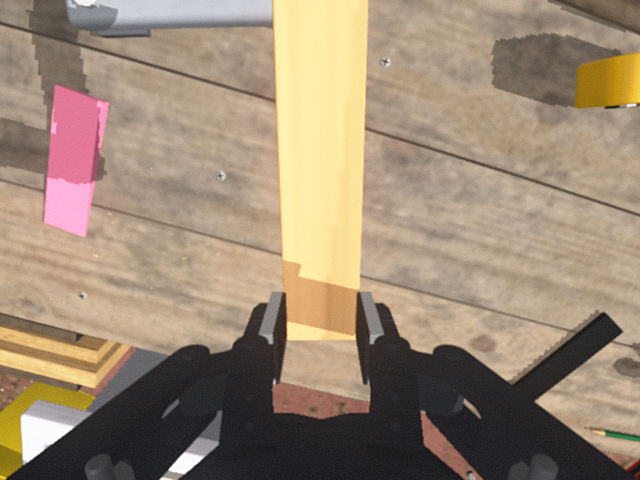

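```bash
python3 - <<'E'
from h import *
import pickle
s=pickle.load(open('w2.pkl','rb'));print(s['k1'])
a,b=pix2w(s,85,30,26),pix2w(s,270,25.5,26); d=a-b; print(a,b,np.arctan2(-d[0],d[1]))
c=[pix2w(s,u,v,0) for u,v in[(97,36.5),(152,35)]]; print(np.round(c,1))
y=.295;X=np.array([np.cos(y),np.sin(y)]);Y=np.array([-X[1],X[0]])
m=np.mean(c,0)[:2]; print('foot from left pad',m-160*Y+18*X)
n=np.array([633.1,-85.5]); print('edge point along Y through a,b', (a[:2]-(m-2*X-80*Y))@X,(a[:2]-(m-80*Y-2*X))@Y)
# packer
for u,v in[(288,338),(356,338)]: print(pix2w(s,u,v,172).round(1))
E
```

```text
-0.03502330480314338
[584.38674963  87.06730941  26.        ] [623.48974893 -47.95416356  26.        ] 0.2818937476744142
[[584.1  94.1   0. ]
 [596.9  49.4   0. ]]
foot from left pad [654.2626953  -76.13160723]
edge point along Y through a,b 0.5909740500183499 96.46479504141038
[ 466.1 -115.7  172. ]
[ 475.  -147.1  172. ]
```

Call:
{"api": "drive_tool", "payload": {"deltas": [{"claw": 20, "xyz": [0, -1, 30], "delta_rot": [0, 0, 0]}, {"claw": 20, "xyz": [0, 0, 45], "delta_rot": [0, 0, 0]}, {"claw": 20, "xyz": [0, 0, 40], "delta_rot": [0, 0, 0]}, {"claw": 20, "xyz": [0, 0, 25], "delta_rot": [0, 0, 0]}, {"claw": 20, "xyz": [0, 0, 15], "delta_rot": [0, 0, 0]}, {"claw": 20, "xyz": [0, 0, 9], "delta_rot": [0, 0, 0]}, {"claw": 20, "xyz": [0, 0, 4], "delta_rot": [0, 0, 0]}, {"claw": 20, "xyz": [0, 0, 0], "delta_rot": [0, 0, 0]}, {"claw": 20, "xyz": [0, 0, 0], "delta_rot": [0, 0, 0]}]}}

```text
time_s: 6.32
eef_pos: [485.5, -126.0, 2.8]
tool_rot: [0.0, 0.99, 0.139, 0.0]
force: [-0.3, -0.7, -1.6]
width: 31.5
grasp_force: 59.7
```

```bash
python3 - <<'E'
from h import *
s=cam('side'); i=s['img']; 
a=cv2.resize(i[180:280,280:400],None,fx=6,fy=6,interpolation=2); cv2.imwrite('pics/s2.png',a); print(arm.observe()['force'],arm.observe()['eef_pos'])
E
```

```text
[ 0.07370417 -0.71746044 -0.449125  ] [ 485.5016812  -126.03179587    2.80843151]
```

View pics/s2.png

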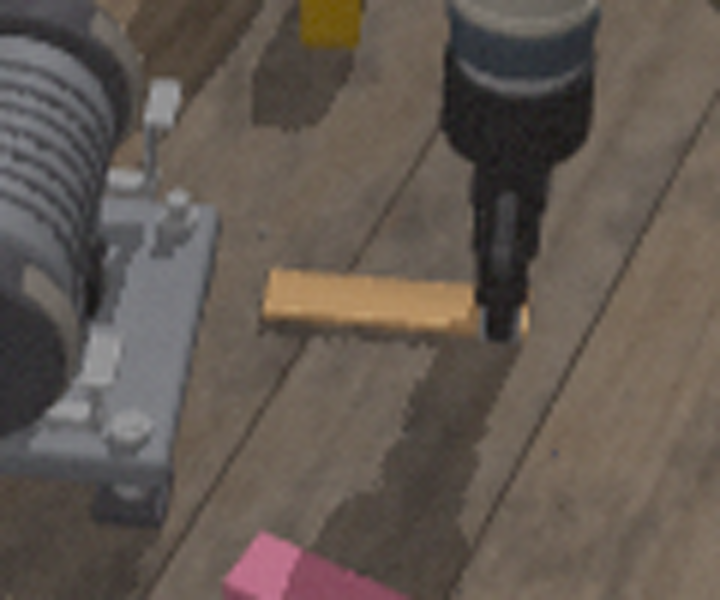

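The packer is level just above the bench, aligned with the foot, its far end about 30 mm short of the base. Slide in.

Call:
{"api": "drive_tool", "payload": {"deltas": [{"claw": 20, "xyz": [8, 0, 1.3], "delta_rot": [0, 0, 0]}, {"claw": 20, "xyz": [10, 0, 0], "delta_rot": [0, 0, 0]}, {"claw": 20, "xyz": [8, 0, 0], "delta_rot": [0, 0, 0]}, {"claw": 20, "xyz": [6, 0, 0], "delta_rot": [0, 0, 0]}, {"claw": 20, "xyz": [6, 0, 0], "delta_rot": [0, 0, 0]}, {"claw": 20, "xyz": [6, 0, 0], "delta_rot": [0, 0, 0]}]}}

```text
time_s: 7.12
eef_pos: [527.8, -113.6, 0.9]
tool_rot: [-0.0, 0.99, 0.139, -0.0]
force: [0.3, 0.2, -0.3]
width: 31.3
grasp_force: 59.7
```

No resistance at the pad front; continue.

Call:
{"api": "drive_tool", "payload": {"deltas": [{"claw": 20, "xyz": [8, 0, 0], "delta_rot": [0, 0, 0]}, {"claw": 20, "xyz": [10, 0, 0], "delta_rot": [0, 0, 0]}, {"claw": 20, "xyz": [8, 0, 0], "delta_rot": [0, 0, 0]}, {"claw": 20, "xyz": [6, 0, 0], "delta_rot": [0, 0, 0]}, {"claw": 20, "xyz": [2, 0, 0], "delta_rot": [0, 0, 0]}, {"claw": 20, "xyz": [0, 0, 0], "delta_rot": [0, 0, 0]}]}}

```text
time_s: 7.88
eef_pos: [560.2, -104.4, 0.9]
tool_rot: [-0.0, 0.99, 0.139, -0.0]
force: [0.2, 0.4, -0.5]
width: 31.9
grasp_force: 59.7
```

Call:
{"api": "drive_tool", "payload": {"deltas": [{"claw": 60, "xyz": [0, 0, 0], "delta_rot": [0, 0, 0]}, {"claw": 60, "xyz": [0, 0, 0], "delta_rot": [0, 0, 0]}, {"claw": 60, "xyz": [0, 0, 0], "delta_rot": [0, 0, 0]}, {"claw": 60, "xyz": [0, 0, -15], "delta_rot": [0, 0, 0]}, {"claw": 62, "xyz": [-5, 0, -45], "delta_rot": [0, 0, 0]}, {"claw": 62, "xyz": [-5, 0, -50], "delta_rot": [0, 0, 0]}, {"claw": 62, "xyz": [-5, 0, -50], "delta_rot": [0, 0, 0]}, {"claw": 62, "xyz": [0, 0, -50], "delta_rot": [0, 0, 0]}, {"claw": 62, "xyz": [0, 0, 0], "delta_rot": [0, 0, 0]}, {"claw": 62, "xyz": [0, 0, 0], "delta_rot": [0, 0, 0]}]}}

```text
time_s: 9.12
eef_pos: [545.5, -108.5, 211.3]
tool_rot: [0.0, 0.99, 0.139, 0.0]
force: [0.7, 0.2, -0.4]
width: 62.2
grasp_force: 0.0
```

```bash
python3 - <<'E'
from h import *
import pickle
s=cam('wrist'); cv2.imwrite('pics/w3.png',s['img']); pickle.dump(s,open('w3.pkl','wb'))
E
```

```text
(no output)
```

View pics/w3.png

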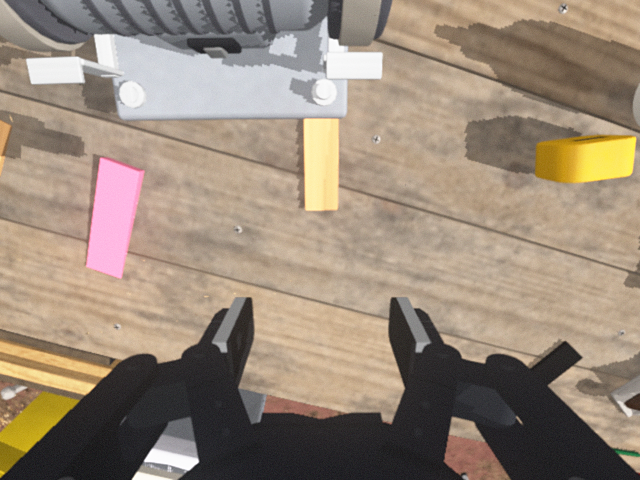

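Clear view: packer rear end at (305..338,210), base front edge at row 118 from 118 to 347, foot screw head at (324,91).

```bash
python3 - <<'E'
from h import *
import pickle
s=pickle.load(open('w3.pkl','rb'))
pk=[pix2w(s,u,v,6) for u,v in[(305,210),(338,210),(339,122),(304,122)]]; print(np.round(pk,1))
d=(pk[2]+pk[3]-pk[0]-pk[1]);print('pk yaw',np.arctan2(d[1],d[0]))
e=[pix2w(s,u,v,46) for u,v in[(117,116),(347,115)]]; print(np.round(e,1)); g=e[0]-e[1]; y=np.arctan2(-g[0],g[1]);print('len',np.linalg.norm(g),'yaw',y)
X=np.array([np.cos(y),np.sin(y)]);Y=np.array([-X[1],X[0]])
f=np.mean(e,0)[:2]+20*X-80*Y; print('foot',f)
sc=pix2w(s,324,93,52)[:2],pix2w(s,132,95,52)[:2]; print('screws z~52',sc)
r=(pk[0]+pk[1])[:2]/2; print('foot rel packer rear',(f-r)@X,(f-r)@Y)
E
```

```text
[[ 541.3  -92.1    6. ]
 [ 550.8 -125.2    6. ]
 [ 634.4 -100.9    6. ]
 [ 625.1  -68.3    6. ]]
pk yaw 0.2801248818743534
[[ 586.1   86.4   46. ]
 [ 640.2 -104.1   46. ]]
len 198.00376454504644 yaw 0.2770362261600177
foot [654.25768288 -80.33385056]
screws z~52 (array([650.96360644, -80.50053823]), array([606.72771517,  72.58548269]))
foot rel packer rear 111.82268971070354 -2.3231240688743737
```

Call:
{"api": "drive_tool", "payload": {"deltas": [{"claw": 66, "xyz": [-6, -48, 0], "delta_rot": [0, 0, 0]}, {"claw": 66, "xyz": [-6, -48, 0], "delta_rot": [0, 0, 0]}, {"claw": 66, "xyz": [0, -48, 0], "delta_rot": [0, 0, 0]}, {"claw": 66, "xyz": [0, -48, 0], "delta_rot": [0, 0, 0]}, {"claw": 66, "xyz": [0, -48, 0], "delta_rot": [0, 0, 0]}, {"claw": 66, "xyz": [2, -48, 0], "delta_rot": [0, 0, 0]}, {"claw": 66, "xyz": [6, -48, 0], "delta_rot": [0, 0, 0]}, {"claw": 66, "xyz": [6, -47, 0], "delta_rot": [0, 0, 0]}, {"claw": 66, "xyz": [0, 0, 0], "delta_rot": [0, 0, 0.163]}, {"claw": 66, "xyz": [0, 0, 0], "delta_rot": [0, 0, 0.163]}, {"claw": 66, "xyz": [0, 0, 0], "delta_rot": [0, 0, 0.163]}, {"claw": 66, "xyz": [0, 0, 0], "delta_rot": [0, 0, 0]}]}}

```text
time_s: 10.68
eef_pos: [461.9, 110.4, 210.2]
tool_rot: [-0.057, 0.998, -0.007, -0.014]
force: [-0.8, 0.4, -0.6]
width: 66.0
grasp_force: 0.0
```

```bash
python3 - <<'E'
from h import *
import pickle
s=cam('wrist'); cv2.imwrite('pics/w4.png',s['img']); pickle.dump(s,open('w4.pkl','wb'))
E
```

```text
(no output)
```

View pics/w4.png

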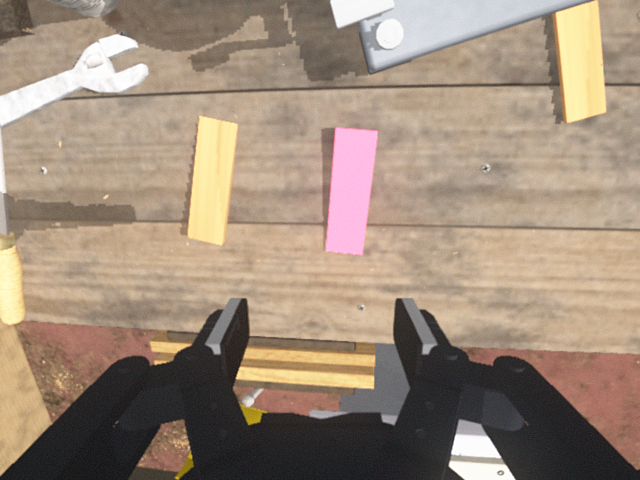

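Wedge seen at corners (199,117),(238,123),(223,245),(188,237); the arm fell short and tilted, so check joints.

```bash
python3 - <<'E'
from h import *
import pickle
s=pickle.load(open('w4.pkl','rb'));o=arm.observe()
print(o['joint_pos'].round(2),o['eef_pos'],rot(o['tool_rot']).round(3).tolist())
w=[pix2w(s,u,v,z) for u,v,z in[(199,117,2),(238,123,2),(223,245,12.4),(188,237,12.4)]]; print(np.round(w,1))
t=(w[0]+w[1])/2;b=(w[2]+w[3])/2;d=t-b;print('tip',t,'tail',b,'yaw',np.arctan2(d[1],d[0]),np.hypot(*d[:2]))
# correction to bring tool vertical, yaw given
Rt=rot(o['tool_rot'])
for psi in (-0.2,):
    X=np.array([np.cos(psi),np.sin(psi),0]);Z=np.array([0,0,-1]);Rd=np.c_[X,np.cross(Z,X),Z]
    print('rotvec tool',R.from_matrix(Rt.T@Rd).as_rotvec())
E
```

```text
[-0.01  0.15 -0.18  1.27  0.11  3.14] [461.94229824 111.60931199 210.42687724] [[1.0, -0.014, -0.027], [-0.011, -0.993, 0.113], [-0.029, -0.113, -0.993]]
[[550.8 256.8   2. ]
 [544.1 216.4   2. ]
 [417.1 242.5  12.4]
 [425.5 282.2  12.4]]
tip [547.45572189 236.6226822    2.        ] tail [421.31826925 262.32111369  12.4       ] yaw -0.20098292430397208 128.72865391404605
rotvec tool [-0.11031426  0.03948949  0.18752958]
```

Call:
{"api": "drive_tool", "payload": {"deltas": [{"claw": 66, "xyz": [0, 0, 0], "delta_rot": [-0.11, 0.039, 0]}, {"claw": 66, "xyz": [0, 0, 0], "delta_rot": [0, 0, -0.1]}, {"claw": 66, "xyz": [0, 0, 0], "delta_rot": [0, 0, -0.18]}, {"claw": 66, "xyz": [0, 0, 0], "delta_rot": [0, 0, -0.18]}, {"claw": 66, "xyz": [0, 0, 0], "delta_rot": [0, 0, -0.18]}, {"claw": 66, "xyz": [0, 0, 0], "delta_rot": [0, 0, -0.18]}, {"claw": 66, "xyz": [0, 0, 0], "delta_rot": [0, 0, -0.18]}, {"claw": 66, "xyz": [0, 0, 0], "delta_rot": [0, 0, -0.18]}, {"claw": 66, "xyz": [0, 0, 0], "delta_rot": [0, 0, -0.18]}, {"claw": 66, "xyz": [0, 0, 0], "delta_rot": [0, 0, -0.18]}]}}

```text
time_s: 11.98
eef_pos: [461.9, 96.0, 210.7]
tool_rot: [-0.003, 0.71, 0.704, 0.01]
force: [0.8, -0.8, -0.3]
width: 66.3
grasp_force: 0.0
```

Call:
{"api": "drive_tool", "payload": {"deltas": [{"claw": 66, "xyz": [0, 0, 0], "delta_rot": [0, 0, -0.18]}, {"claw": 66, "xyz": [0, 0, 0], "delta_rot": [0, 0, -0.18]}, {"claw": 66, "xyz": [0, 0, 0], "delta_rot": [0, 0, -0.18]}, {"claw": 66, "xyz": [0, 0, 0], "delta_rot": [0, 0, -0.18]}, {"claw": 66, "xyz": [0, 0, 0], "delta_rot": [0, 0, -0.18]}, {"claw": 66, "xyz": [0, 0, 0], "delta_rot": [0, 0, -0.18]}, {"claw": 66, "xyz": [0, 0, 0], "delta_rot": [0, 0, -0.18]}, {"claw": 66, "xyz": [0, 0, 0], "delta_rot": [0, 0, -0.15]}, {"claw": 66, "xyz": [0, 0, 0], "delta_rot": [0, 0, 0]}, {"claw": 66, "xyz": [0, 0, 0], "delta_rot": [0, 0, 0]}]}}

```text
time_s: 13.22
eef_pos: [461.9, 95.5, 210.9]
tool_rot: [0.005, 0.089, 0.996, 0.009]
force: [-1.2, 0.1, 0.2]
width: 66.2
grasp_force: 0.0
```

```bash
cat >> h.py <<'E'
def go(x,y,z,psi):
    o=arm.observe(); Rt=rot(o['tool_rot']); X=np.array([np.cos(psi),np.sin(psi),0]);Z=np.array([0,0,-1]);Rd=np.c_[X,np.cross(Z,X),Z]
    print('now',o['eef_pos'].round(1),'yaw',np.arctan2(Rt[1,0],Rt[0,0]).round(3),'tooldelta',(Rt.T@(np.array([x,y,z])-o['eef_pos'])).round(1),'rotvec',R.from_matrix(Rt.T@Rd).as_rotvec().round(3),'F',o['force'].round(1),o['width'])
E
python3 - <<'E'
from h import *
go(421.3+20*np.cos(.2),262.3-20*np.sin(.2),0.5,np.pi-0.2); print(arm.observe()['joint_pos'].round(2))
E
```

```text
now [461.9  95.5 210.9] yaw 2.963 tooldelta [ 51.2 152.5 213. ] rotvec [0.019 0.007 0.021] F [-1.2  0.1  0.2] 66.22934458237368
[ 0.01  0.12 -0.2   1.23  0.02  0.19]
```

Call:
{"api": "drive_tool", "payload": {"deltas": [{"claw": 66, "xyz": [0, 0, 0], "delta_rot": [0.019, 0.007, 0.021]}, {"claw": 66, "xyz": [14, 38, 0], "delta_rot": [0, 0, 0]}, {"claw": 66, "xyz": [13, 38, 20], "delta_rot": [0, 0, 0]}, {"claw": 66, "xyz": [13, 38, 40], "delta_rot": [0, 0, 0]}, {"claw": 66, "xyz": [14, 38, 40], "delta_rot": [0, 0, 0]}, {"claw": 66, "xyz": [0, 0, 50], "delta_rot": [0, 0, 0]}, {"claw": 66, "xyz": [0, 0, 25], "delta_rot": [0, 0, 0]}, {"claw": 66, "xyz": [0, 0, 10], "delta_rot": [0, 0, 0]}, {"claw": 66, "xyz": [0, 0, 0], "delta_rot": [0, 0, 0]}, {"claw": 66, "xyz": [0, 0, 0], "delta_rot": [0, 0, 0]}]}}

```text
time_s: 14.48
eef_pos: [439.8, 254.8, 27.2]
tool_rot: [0.001, 0.099, 0.995, 0.0]
force: [0.1, -0.4, 0.6]
width: 66.0
grasp_force: 0.0
```

```bash
python3 - <<'E'
from h import *
go(421.3+20*np.cos(.2),262.3-20*np.sin(.2),0.5,np.pi-0.2); print(arm.observe()['joint_pos'].round(2))
E
```

```text
now [439.8 254.8  27.2] yaw 2.943 tooldelta [-0.3  3.6 26.7] rotvec [0.001 0.002 0.002] F [ 0.1 -0.4  0.6] 65.95191370787298
[ 0.36  0.34 -0.43  0.8  -0.    0.56]
```

Call:
{"api": "drive_tool", "payload": {"deltas": [{"claw": 66, "xyz": [0, 3.5, 15], "delta_rot": [0, 0, 0]}, {"claw": 66, "xyz": [0, 0, 10], "delta_rot": [0, 0, 0]}, {"claw": 50, "xyz": [0, 0, 0], "delta_rot": [0, 0, 0]}, {"claw": 26, "xyz": [0, 0, 0], "delta_rot": [0, 0, 0]}, {"claw": 26, "xyz": [0, 0, 0], "delta_rot": [0, 0, 0]}, {"claw": 26, "xyz": [0, 0, 0], "delta_rot": [0, 0, 0]}, {"claw": 26, "xyz": [0, 0, 0], "delta_rot": [0, 0, 0]}, {"claw": 26, "xyz": [0, 0, -20], "delta_rot": [0, 0, 0]}, {"claw": 26, "xyz": [0, 0, -50], "delta_rot": [0, 0, 0]}, {"claw": 26, "xyz": [0, 0, -50], "delta_rot": [0, 0, 0]}, {"claw": 26, "xyz": [0, 0, 0], "delta_rot": [0, 0, 0]}]}}

```text
time_s: 15.85
eef_pos: [441.5, 258.9, 124.7]
tool_rot: [0.003, 0.099, 0.995, 0.002]
force: [0.8, 0.3, -2.0]
width: 38.2
grasp_force: 60.4
```

Call:
{"api": "drive_tool", "payload": {"deltas": [{"claw": 26, "xyz": [0, 0, -40], "delta_rot": [0, 0, -0.16]}, {"claw": 26, "xyz": [0, 0, -30], "delta_rot": [0, 0, -0.16]}, {"claw": 26, "xyz": [0, 0, 0], "delta_rot": [0, 0, -0.158]}, {"claw": 26, "xyz": [0, 0, 0], "delta_rot": [0, 0, 0]}, {"claw": 26, "xyz": [0, 0, 0], "delta_rot": [0, 0, 0]}]}}

```text
time_s: 16.48
eef_pos: [439.2, 257.9, 190.1]
tool_rot: [-0.0, -0.138, 0.99, -0.0]
force: [0.1, 0.6, 0.2]
width: 37.4
grasp_force: 60.4
```

```bash
python3 - <<'E'
from h import *
go(508.3,-119.2,60,np.pi+.278)
E
```

```text
now [439.2 257.9 190.1] yaw -2.865 tooldelta [  36.5 -381.6  130.3] rotvec [-0.    -0.001 -0.001] F [0.1 0.6 0.2] 37.4223426262513
```

Call:
{"api": "drive_tool", "payload": {"deltas": [{"claw": 26, "xyz": [18, 0, 0], "delta_rot": [0, 0, 0]}, {"claw": 26, "xyz": [18, -22, 0], "delta_rot": [0, 0, 0]}, {"claw": 26, "xyz": [0, -45, 0], "delta_rot": [0, 0, 0]}, {"claw": 26, "xyz": [0, -45, 0], "delta_rot": [0, 0, 0]}, {"claw": 26, "xyz": [0, -45, 0], "delta_rot": [0, 0, 0]}, {"claw": 26, "xyz": [0, -45, 0], "delta_rot": [0, 0, 0]}, {"claw": 26, "xyz": [0, -45, 0], "delta_rot": [0, 0, 0]}, {"claw": 26, "xyz": [0, -45, 30], "delta_rot": [0, 0, 0]}, {"claw": 26, "xyz": [0, -45, 50], "delta_rot": [0, 0, 0]}, {"claw": 26, "xyz": [0, -44, 50], "delta_rot": [0, 0, 0]}, {"claw": 26, "xyz": [0, 0, 0], "delta_rot": [0, 0, 0]}, {"claw": 26, "xyz": [0, 0, 0], "delta_rot": [0, 0, 0]}]}}

```text
time_s: 17.98
eef_pos: [508.6, -112.1, 67.6]
tool_rot: [-0.0, -0.139, 0.99, 0.0]
force: [-0.4, -0.7, 0.9]
width: 37.9
grasp_force: 60.6
```

```bash
python3 - <<'E'
from h import *
go(508.3,-119.2,12,np.pi+.278)
s=cam('side'); a=cv2.resize(s['img'][170:270,280:400],None,fx=6,fy=6,interpolation=2); cv2.imwrite('pics/s3.png',a)
E
```

```text
now [ 508.6 -112.1   67.6] yaw -2.863 tooldelta [ 2.2 -6.8 55.6] rotvec [ 0.001 -0.     0.   ] F [-0.4 -0.7  0.9] 37.87071681586815
```

View pics/s3.png

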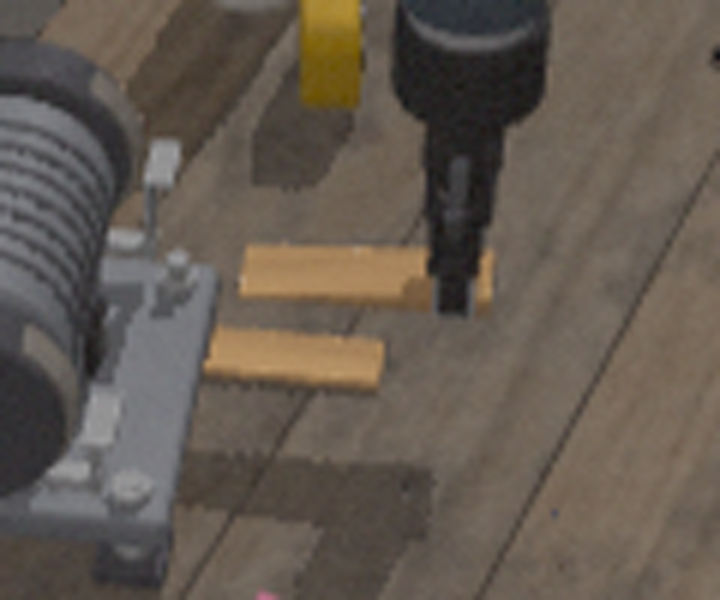

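The wedge is held level, thin end toward the grinder, above the packer line.

Call:
{"api": "drive_tool", "payload": {"deltas": [{"claw": 26, "xyz": [2, -7, 15], "delta_rot": [0, 0, 0]}, {"claw": 26, "xyz": [0, 0, 20], "delta_rot": [0, 0, 0]}, {"claw": 26, "xyz": [0, 0, 14], "delta_rot": [0, 0, 0]}, {"claw": 26, "xyz": [0, 0, 5], "delta_rot": [0, 0, 0]}, {"claw": 26, "xyz": [0, 0, 0], "delta_rot": [0, 0, 0]}, {"claw": 26, "xyz": [0, 0, 0], "delta_rot": [0, 0, 0]}]}}

```text
time_s: 18.77
eef_pos: [509.3, -119.7, 14.3]
tool_rot: [0.001, -0.14, 0.99, -0.0]
force: [1.2, -0.2, -0.4]
width: 38.3
grasp_force: 60.6
```

```bash
python3 - <<'E'
from h import *
go(515.1,-117.2,9,np.pi+.278)
E
```

```text
now [ 509.3 -119.7   14.3] yaw -2.861 tooldelta [-6.3  0.8  5.3] rotvec [-0.001  0.001  0.002] F [ 1.2 -0.2 -0.4] 38.306681860368414
```

Call:
{"api": "drive_tool", "payload": {"deltas": [{"claw": 26, "xyz": [0, 0, 2], "delta_rot": [0, 0, 0]}, {"claw": 26, "xyz": [0, 0, 2], "delta_rot": [0, 0, 0]}, {"claw": 26, "xyz": [0, 0, 0], "delta_rot": [0, 0, 0]}]}}

```text
time_s: 19.15
eef_pos: [508.8, -119.6, 9.7]
tool_rot: [0.0, -0.14, 0.99, -0.0]
force: [0.4, -0.8, -1.1]
width: 38.3
grasp_force: 60.6
```

Call:
{"api": "drive_tool", "payload": {"deltas": [{"claw": 26, "xyz": [0, 0, 1], "delta_rot": [0, 0, 0]}, {"claw": 26, "xyz": [0, 0, 0], "delta_rot": [0, 0, 0]}]}}

```text
time_s: 19.4
eef_pos: [508.9, -119.6, 8.7]
tool_rot: [0.0, -0.14, 0.99, -0.0]
force: [0.8, 0.5, -0.6]
width: 38.3
grasp_force: 60.6
```

Call:
{"api": "drive_tool", "payload": {"deltas": [{"claw": 26, "xyz": [0, 0, 0.7], "delta_rot": [0, 0, 0]}, {"claw": 26, "xyz": [0, 0, 0], "delta_rot": [0, 0, 0]}]}}

```text
time_s: 19.65
eef_pos: [508.9, -119.6, 8.0]
tool_rot: [0.0, -0.14, 0.99, -0.0]
force: [0.5, -1.0, -0.1]
width: 37.9
grasp_force: 60.6
```

Call:
{"api": "drive_tool", "payload": {"deltas": [{"claw": 26, "xyz": [-6, 0, 0], "delta_rot": [0, 0, 0]}, {"claw": 26, "xyz": [-8, 0, 0], "delta_rot": [0, 0, 0]}, {"claw": 26, "xyz": [-8, 0, 0], "delta_rot": [0, 0, 0]}, {"claw": 26, "xyz": [-6, 0, 0], "delta_rot": [0, 0, 0]}, {"claw": 26, "xyz": [0, 0, 0], "delta_rot": [0, 0, 0]}]}}

```text
time_s: 20.27
eef_pos: [536.3, -111.7, 8.0]
tool_rot: [0.0, -0.14, 0.99, -0.0]
force: [0.6, 0.1, -0.6]
width: 38.1
grasp_force: 60.6
```

Call:
{"api": "drive_tool", "payload": {"deltas": [{"claw": 26, "xyz": [-5, 0, 0], "delta_rot": [0, 0, 0]}, {"claw": 26, "xyz": [-5, 0, 0], "delta_rot": [0, 0, 0]}, {"claw": 26, "xyz": [0, 0, 0], "delta_rot": [0, 0, 0]}]}}

```text
time_s: 20.65
eef_pos: [545.8, -109.1, 8.1]
tool_rot: [0.0, -0.14, 0.99, -0.0]
force: [1.2, 0.5, -1.2]
width: 38.4
grasp_force: 60.6
```

Call:
{"api": "drive_tool", "payload": {"deltas": [{"claw": 60, "xyz": [0, 0, 0], "delta_rot": [0, 0, 0]}, {"claw": 60, "xyz": [0, 0, 0], "delta_rot": [0, 0, 0]}, {"claw": 60, "xyz": [0, 0, 0], "delta_rot": [0, 0, 0]}, {"claw": 60, "xyz": [0, 0, -15], "delta_rot": [0, 0, 0]}, {"claw": 60, "xyz": [0, 0, -30], "delta_rot": [0, 0, 0]}, {"claw": 30, "xyz": [25, 0, 0], "delta_rot": [0, 0, 0]}, {"claw": 0, "xyz": [25, 0, 0], "delta_rot": [0, 0, 0]}, {"claw": 0, "xyz": [0, 0, 0], "delta_rot": [0, 0, 0]}, {"claw": 0, "xyz": [0, 0, 0], "delta_rot": [0, 0, 0]}, {"claw": 0, "xyz": [0, 0, 0], "delta_rot": [0, 0, 0]}, {"claw": 0, "xyz": [0, 0, 20], "delta_rot": [0, 0, 0]}, {"claw": 0, "xyz": [0, 0, 0], "delta_rot": [0, 0, 0]}]}}

```text
time_s: 22.15
eef_pos: [497.0, -122.4, 32.1]
tool_rot: [-0.001, -0.14, 0.99, 0.001]
force: [-1.7, -0.3, 0.0]
width: 0.1
grasp_force: 0.0
```

```bash
python3 - <<'E'
from h import *
import pickle
s=cam('side'); pickle.dump(s,open('s4.pkl','wb'))
go(653-161*.9616,-80-161*.2744,8,np.pi+.278)
# wood mask centroid check near expected wedge
hsv=cv2.cvtColor(s['img'],cv2.COLOR_BGR2HSV); m=cv2.inRange(hsv,(8,110,120),(22,220,255))[190:260,300:385]
n,l,st,c=cv2.connectedComponentsWithStats(m)
for k in range(1,n):
    if st[k,4]>60:
        pts=np.argwhere(l==k)[:,::-1].astype(np.float32)+[300,190]; r=cv2.boxPoints(cv2.minAreaRect(pts.astype(np.float32))); print(st[k],r.round(1).tolist())
for d,l_,z in [(131,20,18.4),(131,-20,18.4),(25,20,9),(25,-20,9),(111,17,6)]: print(d,l_,w2pix(s,(653-d*.9616-l_*.2744,-80-d*.2744+l_*.9616,z)).round(1))
E
```

```text
now [ 497.3 -122.6   32.8] yaw -2.861 tooldelta [-0.4 -1.7 24.8] rotvec [ 0.001 -0.     0.003] F [-0.7  0.9  0.7] 0.23552902161336073
[ 14  33  36  10 273] [[314.0, 223.0], [349.0, 223.0], [349.0, 232.0], [314.0, 232.0]]
131 20 [350.  231.5]
131 -20 [351.2 223.2]
25 20 [316.7 230.7]
25 -20 [318.4 222.5]
111 17 [343.7 233.2]
```

Call:
{"api": "drive_tool", "payload": {"deltas": [{"claw": 0, "xyz": [0, -1.7, 12], "delta_rot": [0, 0, 0.003]}, {"claw": 0, "xyz": [0, 0, 11], "delta_rot": [0, 0, 0]}, {"claw": 0, "xyz": [0, 0, 0], "delta_rot": [0, 0, 0]}, {"claw": 0, "xyz": [-5, 0, 0], "delta_rot": [0, 0, 0]}, {"claw": 0, "xyz": [-5, 0, 0], "delta_rot": [0, 0, 0]}, {"claw": 0, "xyz": [-5, 0, 0], "delta_rot": [0, 0, 0]}, {"claw": 0, "xyz": [-4, 0, 0], "delta_rot": [0, 0, 0]}, {"claw": 0, "xyz": [0, 0, 0], "delta_rot": [0, 0, 0]}]}}

```text
time_s: 23.2
eef_pos: [516.4, -119.3, 10.1]
tool_rot: [0.0, -0.138, 0.99, -0.0]
force: [0.4, -0.2, -0.7]
width: -0.1
grasp_force: 0.0
```

Call:
{"api": "drive_tool", "payload": {"deltas": [{"claw": 0, "xyz": [-3, 0, 0], "delta_rot": [0, 0, 0]}, {"claw": 0, "xyz": [-3, 0, 0], "delta_rot": [0, 0, 0]}, {"claw": 0, "xyz": [0, 0, 0], "delta_rot": [0, 0, 0]}]}}

```text
time_s: 23.58
eef_pos: [522.1, -117.7, 10.1]
tool_rot: [0.0, -0.138, 0.99, -0.0]
force: [0.3, -0.1, -0.2]
width: 0.1
grasp_force: 0.0
```

Call:
{"api": "drive_tool", "payload": {"deltas": [{"claw": 0, "xyz": [-2, 0, 0], "delta_rot": [0, 0, 0]}, {"claw": 0, "xyz": [-2, 0, 0], "delta_rot": [0, 0, 0]}, {"claw": 0, "xyz": [0, 0, 0], "delta_rot": [0, 0, 0]}]}}

```text
time_s: 23.95
eef_pos: [525.9, -116.6, 10.1]
tool_rot: [0.0, -0.138, 0.99, -0.0]
force: [-0.9, -0.9, 0.1]
width: 0.0
grasp_force: 0.0
```

Call:
{"api": "drive_tool", "payload": {"deltas": [{"claw": 0, "xyz": [-2, 0, 0], "delta_rot": [0, 0, 0]}, {"claw": 0, "xyz": [-2, 0, 0], "delta_rot": [0, 0, 0]}, {"claw": 0, "xyz": [0, 0, 0], "delta_rot": [0, 0, 0]}]}}

```text
time_s: 24.32
eef_pos: [529.7, -115.5, 10.1]
tool_rot: [0.0, -0.138, 0.99, -0.0]
force: [0.1, 0.1, 0.4]
width: 0.4
grasp_force: 0.0
```

Call:
{"api": "drive_tool", "payload": {"deltas": [{"claw": 0, "xyz": [-2, 0, 0], "delta_rot": [0, 0, 0]}, {"claw": 0, "xyz": [-2, 0, 0], "delta_rot": [0, 0, 0]}, {"claw": 0, "xyz": [0, 0, 0], "delta_rot": [0, 0, 0]}]}}

```text
time_s: 24.7
eef_pos: [533.6, -114.4, 10.1]
tool_rot: [0.0, -0.138, 0.99, -0.0]
force: [-0.1, -0.5, 0.2]
width: -0.2
grasp_force: 0.0
```

Call:
{"api": "drive_tool", "payload": {"deltas": [{"claw": 0, "xyz": [-2, 0, 0], "delta_rot": [0, 0, 0]}, {"claw": 0, "xyz": [0, 0, 0], "delta_rot": [0, 0, 0]}]}}

```text
time_s: 24.95
eef_pos: [535.0, -113.9, 10.0]
tool_rot: [-0.0, -0.138, 0.99, -0.0]
force: [-2.9, -1.5, 1.0]
width: -0.1
grasp_force: 1.5
```

```bash
python3 - <<'E'
from h import *
s=cam('side');print(arm.observe()['force'])
hsv=cv2.cvtColor(s['img'],cv2.COLOR_BGR2HSV); m=cv2.inRange(hsv,(8,110,120),(22,220,255))[190:260,300:385]
n,l,st,c=cv2.connectedComponentsWithStats(m); print(st[1:])
E
```

```text
[-3.1472318  -0.50515933  1.22224621]
[[ 15  33  29  10 236]
 [ 32  43   1   1   1]]
```

Resistance starts (~3 N); small steps now.

Call:
{"api": "drive_tool", "payload": {"deltas": [{"claw": 0, "xyz": [-0.7, 0, 0], "delta_rot": [0, 0, 0]}, {"claw": 0, "xyz": [0, 0, 0], "delta_rot": [0, 0, 0]}]}}

```text
time_s: 25.25
eef_pos: [535.2, -113.8, 10.0]
tool_rot: [-0.0, -0.138, 0.99, -0.0]
force: [-5.5, -2.1, 3.8]
width: -0.1
grasp_force: 3.0
```

```bash
python3 - <<'E'
from h import *
F=[]
for i in range(4): cam('side'); F.append(arm.observe()['force'])
print(np.round(F,1).tolist(),np.mean(F,0)@[.9616,.2744,0],arm.observe()['eef_pos'])
E
```

```text
[[-5.3, -1.9, 2.5], [-6.1, -1.9, 2.2], [-5.5, -2.0, 3.3], [-5.0, -2.0, 3.6]] -5.787444350152155 [ 535.21309191 -113.78669292   10.01580053]
```

5.8 N, within the wanted range; back off and check.

Call:
{"api": "drive_tool", "payload": {"deltas": [{"claw": 0, "xyz": [4, 0, 0], "delta_rot": [0, 0, 0]}, {"claw": 0, "xyz": [12, 0, 0], "delta_rot": [0, 0, 0]}, {"claw": 0, "xyz": [25, 0, -20], "delta_rot": [0, 0, 0]}, {"claw": 0, "xyz": [0, 0, -50], "delta_rot": [0, 0, 0]}, {"claw": 0, "xyz": [0, 0, -50], "delta_rot": [0, 0, 0]}, {"claw": 0, "xyz": [0, 0, -50], "delta_rot": [0, 0, 0]}, {"claw": 0, "xyz": [0, 0, 0], "delta_rot": [0, 0, 0]}, {"claw": 0, "xyz": [0, 0, 0], "delta_rot": [0, 0, 0]}]}}

```text
time_s: 26.45
eef_pos: [495.9, -124.9, 179.6]
tool_rot: [0.0, -0.138, 0.99, 0.0]
force: [-0.8, -0.2, -1.0]
width: 0.2
grasp_force: 0.0
```

```bash
python3 - <<'E'
from h import *
import pickle
s=cam('side');o=pickle.load(open('side.pkl','rb'))
hsv=cv2.cvtColor(s['img'],cv2.COLOR_BGR2HSV); m=cv2.inRange(hsv,(8,110,120),(22,220,255))[190:260,300:385]
n,l,st,c=cv2.connectedComponentsWithStats(m); print(st[1:])
for d in (111,):
  for a,z in((-20,18.4),(20,18.4),(20,6)): print(w2pix(s,(653-d*.9616-a*.2744,-80-d*.2744+a*.9616,z)).round(1))
g=lambda i:np.float32(cv2.cvtColor(i[175:275,245:312],cv2.COLOR_BGR2GRAY))
print('grinder shift px',cv2.phaseCorrelate(g(o['img']),g(s['img'])))
t=lambda i:np.float32(cv2.cvtColor(i[160:195,322:345],cv2.COLOR_BGR2GRAY)); w=lambda i:np.float32(cv2.cvtColor(i[310:395,235:280],cv2.COLOR_BGR2GRAY))
print(cv2.phaseCorrelate(t(o['img']),t(s['img'])),cv2.phaseCorrelate(w(o['img']),w(s['img'])))
E
```

```text
[[ 14  33  31  10 243]
 [ 31  43   2   1   2]]
[345.  222.6]
[343.7 230.9]
[343.6 233.8]
grinder shift px ((-0.006794313907377614, -0.0025166659983355544), 0.9744101495212979)
((0.01911439949109628, 0.1496238523764184), 0.9630291972447325) ((0.37592999704939345, 0.02572243217620951), 0.8397775923175577)
```

```bash
python3 -c "
from workcell import arm
print(arm.close_job())"
```

```text
the job is handed in; nothing more can be done
None
```

The job is handed in, but I don't have the verdict. The packer is under the front right foot and the wedge is on top, pushed in to about 5.8 N and released; the side camera showed no movement of the grinder, tape measure or wrench.

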